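Stand the fallen reagent bottle back in its tray

ROBOT

A 7-joint arm with a two-finger parallel gripper is mounted at the origin on the work surface. World frame = base frame: x ahead of the robot, y to its left, z up, the work surface at z = 0. Lengths are in m, angles in degrees, forces in N, time in s.
With the tool pointing down it reaches from about 0.425 to 0.925 m from the base axis. Payload 6.8 kg.
Tool frame: the origin (TCP) lies at the very end of the fingers, on their centre line; the grasp point (between the pads) lies 19 mm behind it; z points along the fingers, y is the direction in which the jaws open and shut (so a half turn about z gives the same grasp; the last joint's range is limited). The gripper opens to 88 mm and grips with 3 to 60 N. Pads are 20 mm wide; open, the fingers measure 115 mm over their backs; the gripper's body (75 mm by 178 mm) begins 61 mm behind the grasp point.
Start: joints at [58.493, 27.33, 1.283, 89.118, -0.659, 63.558, -4.761], TCP at [0.289, -0.61, 0.223] pointing down, gripper open.
Joint ranges: [-169.35, 169.35], [-19.33, 120.38], [-80.79, 83.38], [13.8, 139.57], [-78.32, 258.32], [9.67, 109.79], [-169.56, 169.56]. Speed limits (degrees/s): [136.94, 136.94, 180, 180, 180, 180, 180].

INTERFACE

Orientations are given as [roll, pitch, yaw] about the fixed x, y, z axes, in that order (R = Rz(yaw) Ry(pitch) Rx(roll)).
In Python, from station import get_obs, get_image, close_job, silhouettes gives the robot as it stands. The module is installed in compiled form; this text tells all that it offers.
- The arm moves only by the tool move_arm, never from a script. Its argument "moves" is a list that holds one entry, the list of rows, each a list of 7 numbers: the shift along the world's x, y, z in mm, then the turn, a rotation vector about the world's x, y, z in rad, then the finger opening in mm, from 0 to 87.8. A call has exactly 5 rows; each row is the pose to reach, as a shift and turn from the pose measured when the call began; what a row does not reach only later rows make up. A row lasts 1/8 s, in which the tool goes at most 62.5 mm and 10.7 degrees, less where a joint would pass 70% of its speed; a pose out of reach is approached as far as the arm can. A call with a gripper value outside its range is refused whole. The fingers move at their own pace and stop on an object; "newtons" is the grip in N (left out, the last holds). Time passes only in rows, so rows that repeat a pose let the fingers close, or fill a call up. It gives the time, the measured TCP pose, the force and the opening at its end, in the units of the state.
- get_obs(): the state, without advancing time (a new reading comes with each control period).
- get_image(name): name is "scene" or "top"; returns a dict with "image" (480x640x3 uint8, blue, green, red), "intrinsics" (3x3 intrinsics, pixels), "xyz" and "rotation" of the camera in the world. Camera axes: x right, y down, z forward; pixel columns grow to the right and rows downward; lengths in m; the calibration is good to about 2 mm. A picture is of the moment at which its call begins. There is no depth.
- close_job(): hands the job in, once; it reports no verdict.
Trained networks look in the newest picture that a camera, given by its name, has taken for a name from the list of things; names that differ only in an ending like _2 or _b are one class to them, and where a whole thing is asked for, a point or a joint stands for the part that bears it (a point fixed in the world has none). Each returns a list of dicts, best first, with "conf" (0 to 1); they miss things now and then, are a little off and sometimes report something else, mostly with a low value. They report only what shows in the picture. A call takes as long as a camera call. They do not tell look-alikes from the thing itself.
- silhouettes(thing, camera): "region" (480x640 bool, what is visible of it) and "bbox" ([left, top, width, height] in pixels, round what is visible of it).
The state is a dict: "t": time; "q": joint angles; "qvel": joint speeds; "joint_torque": joint torques, N m; "eef_pos": TCP position; "ee_rot": TCP orientation; "contact_force": force on the tool from outside, world axes, zero at the start; "moment": the same for the moment, N m; "grip_width": opening from 0.0 (shut) to 1.0 (fully open).
Only numpy, scipy, OpenCV 4.12 (cv2) and the standard library are available. Lean on these libraries where they do the work, as an engineer would, in place of code of your own. Each camera call takes 0.05 s, during which the arm holds its last target. There are 200 camera calls.

TASK

One of the amber reagent bottles has fallen over and lies on the bench by the gas chromatographs. Stand it upright, cap up, flat on the floor of the empty steel tray, setting it down gently rather than dropping it. Leave the two bottles that are still standing where they are.

Things in the scene. Friction and masses are not known exactly. Their poses are not given: they have to be found in the camera images.
- fallen_bottle: Amber glass bottle lying on its side, can roll: 120 mm long, 150-300 g. Round body 56 mm in diameter and 78 mm long from the base, then a shoulder and a black cap (36 mm across, 98-120 mm from the base). Origin: centre of its underside; z runs from base to cap. At first z is level, 28 mm above the bench, cap within 70 degrees of +x (away from the robot). Mass centre 50 mm from the base.
- tray: Low, empty, fixed square steel tray on the bench, 160 x 160 mm outside, 12 mm high; rims 4 mm thick, floor 4 mm thick (inner floor 152 x 152 mm, 8 mm below the rim's top). Origin at the centre of its underside, at bench height; z up, x and y along its sides.
- standing_bottle_a: A bottle of the same kind and size (56 mm diameter, 120 mm tall), standing upright on the bench to the left (+y) of the work, nearer the robot. Origin at the centre of its underside, z up. To be left alone.
- standing_bottle_b: A second bottle of the same kind and size, standing upright on the bench to the right (-y) of the work, nearer the robot. Origin at the centre of its underside, z up. To be left alone.
Mind the look-alikes: they are no part of the job. Leave any green or turquoise look-alike of the fallen_bottle alone. Of the things that look like the tray, take the one that is nearest to the robot's base at the start.

How it is judged:
By the outcome, as a careful person would: the job done as asked, in the order asked, and still so for the second after the job is handed in, with the robot touching nothing.
It also fails if it takes over 40 s, if anything falls off the work surface, if the arm or the gripper's body presses on something with over 40 N, if the wrist force passes 120 N, or if a joint passes its speed limit or range.

## Working session

There is one attempt and no reset: what is moved stays moved. The work goes in short steps, Python scripts to look and compute and a tool call to move; the robot and the scene stay as the last step left them, time stands still between calls to the robot, and variables do not carry over. Pictures are saved under pics/ and viewed, about 8 in all and at most 12, crops included, and the job is handed in when it is done.

Besides the shell and the picture viewer there is one more tool, called after "Emit:" as name([rows], argument=value, ...), one row to a line, values as JSON. move_arm: Moves the arm, as the interface text tells. Its arguments: {"type":"object","properties":{"moves":{"type":"array"},"newtons":{"type":"number"}},"required":["moves"]}

```bash
mkdir -p pics
cat > h.py <<'E'
import numpy as np, cv2
from station import *
def ray(im,u,v,z):
    K=np.array(im["intrinsics"]);R=np.array(im["rotation"]);c=np.array(im["xyz"])
    d=R@np.linalg.inv(K)@np.array([u,v,1.0]);return c+d*(z-c[2])/d[2]
def proj(im,p):
    K=np.array(im["intrinsics"]);R=np.array(im["rotation"]);c=np.array(im["xyz"])
    q=K@(R.T@(np.array(p)-c));return q[:2]/q[2]
E
python3 - <<'E'
from h import *
o=get_obs();print({k:np.round(o[k],3).tolist() for k in o})
for n in("scene","top"):
    im=get_image(n);cv2.imwrite(f"pics/{n}0.png",im["image"]);print(n,im["xyz"],np.round(im["rotation"],3).tolist(),im["intrinsics"])
    for t in("fallen_bottle","tray","standing_bottle_a"):
        for s in silhouettes(t,n):
            r=s["region"];ys,xs=np.nonzero(r)
            (c,wh,a)=cv2.minAreaRect(np.c_[xs,ys].astype(np.float32))
            print(t,round(s["conf"],2),s["bbox"],np.round(c,1),np.round(wh,1),round(a,1),np.round(ray(im,*c,0.028 if t[0]=="f" else .01),3), np.median(im["image"][r],axis=0))
E
```

```text
{'t': 0.0, 'q': [58.494, 27.375, 1.282, 89.176, -0.657, 63.559, -4.761], 'qvel': [0.041, 0.065, -0.098, 0.006, 0.027, -0.026, 0.007], 'joint_torque': [0.0, -58.286, 1.535, -27.261, -0.054, 0.017, 0.0], 'eef_pos': [0.288, -0.61, 0.222], 'ee_rot': [-179.898, 0.01, 25.313], 'contact_force': [-0.083, 0.173, -0.278], 'moment': [-0.011, 0.032, 0.018], 'grip_width': 1.003}
scene [1.16203003 0.69397754 0.85555021] [-130.589, -0.456, 139.002] [[469.92563027   0.         323.77554513]
 [  0.         469.92563027 237.8352774 ]
 [  0.           0.           1.        ]]Traceback (most recent call last):
  File "<stdin>", line 9, in <module>
  File "h.py", line 5, in ray
    d=R@np.linalg.inv(K)@np.array([u,v,1.0]);return c+d*(z-c[2])/d[2]
                                                                 ~^^^
IndexError: invalid index to scalar variable.
```

```bash
sed -i 's/R=np.array(im\["rotation"\])/R=Rot.from_euler("xyz",im["rotation"],degrees=True).as_matrix()/; 1a from scipy.spatial.transform import Rotation as Rot' h.py
python3 - <<'E'
from h import *
for n in("scene","top"):
    im=get_image(n);cv2.imwrite(f"pics/{n}0.png",im["image"]);print(n,im["xyz"],im["rotation"])
    for t in("fallen_bottle","tray","standing_bottle_a"):
        for s in silhouettes(t,n):
            r=s["region"];ys,xs=np.nonzero(r)
            (c,wh,a)=cv2.minAreaRect(np.c_[xs,ys].astype(np.float32))
            print(t,round(s["conf"],2),s["bbox"],np.round(c,1),np.round(wh,1),round(a,1),np.round(ray(im,*c,0.028 if t[0]=="f" else .01),3), np.median(im["image"][r],axis=0))
a=cv2.imread("pics/scene0.png");b=cv2.imread("pics/top0.png")
E
```

```text
scene [1.16203003 0.69397754 0.85555021] [-130.58880772   -0.45578703  139.0024606 ]
fallen_bottle 0.86 [190.3, 195.0, 42.1, 32.7] [209.9 209. ] [20.8 44.8] 68.2 [ 0.691 -0.343  0.028] [ 58. 106.  48.]
fallen_bottle 0.83 [313.2, 180.6, 31.4, 33.4] [327.9 195.5] [18. 39.] 38.7 [ 0.385 -0.171  0.028] [110. 113.  46.]
fallen_bottle 0.63 [256.3, 202.9, 42.3, 18.7] [276.  210.5] [19. 40.] 90.0 [ 0.549 -0.213  0.028] [ 51.  84. 118.]
tray 0.7 [372.8, 316.8, 102.1, 91.1] [423.2 357.1] [83.  66.8] 30.1 [0.605 0.387 0.01 ] [173. 178. 180.]
tray 0.58 [315.6, 250.9, 87.8, 66.1] [358.9 281.2] [72.4 53.9] 30.1 [0.552 0.136 0.01 ] [174. 179. 181.]
standing_bottle_a 0.75 [469.1, 249.9, 35.1, 45.4] [487.9 272.3] [25.6 48.7] 21.8 [0.279 0.328 0.01 ] [ 36.  67. 102.]
standing_bottle_a 0.68 [289.4, 138.8, 18.3, 38.9] [298. 159.] [38. 18.] 90.0 [ 0.304 -0.418  0.01 ] [42.5 70.  97. ]
top [0.35079792 0.00608967 1.04537645] [-170.65274768    0.29325209  -90.11445351]
fallen_bottle 0.8 [451.4, 136.2, 22.8, 56.4] [464. 165.] [54. 26.] 90.0 [ 0.691 -0.339  0.028] [35. 73. 28.]
fallen_bottle 0.79 [387.0, 199.4, 49.1, 53.0] [412.3 225.8] [25.5 55.9] 45.0 [ 0.547 -0.212  0.028] [33. 46. 77.]
fallen_bottle 0.66 [375.5, 270.9, 44.2, 54.6] [396.1 296. ] [54.9 25.5] 67.4 [ 0.387 -0.17   0.028] [82. 86. 28.]
tray 0.98 [218.3, 187.0, 82.8, 80.3] [261.8 228.2] [68.9 69.3] 79.1 [0.545 0.135 0.01 ] [127. 134. 134.]
tray 0.67 [119.7, 169.6, 76.0, 78.1] [155.  206.5] [67.3 72. ] 78.3 [0.598 0.388 0.01 ] [123. 130. 130.]
standing_bottle_a 0.82 [139.1, 310.4, 41.7, 27.0] [159.5 323. ] [26. 39.] 90.0 [0.328 0.363 0.01 ] [18. 33. 53.]
standing_bottle_a 0.59 [464.4, 297.2, 38.0, 25.5] [483.  311.5] [25. 40.] 90.0 [ 0.352 -0.369  0.01 ] [16. 34. 54.]
```

View pics/top0.png

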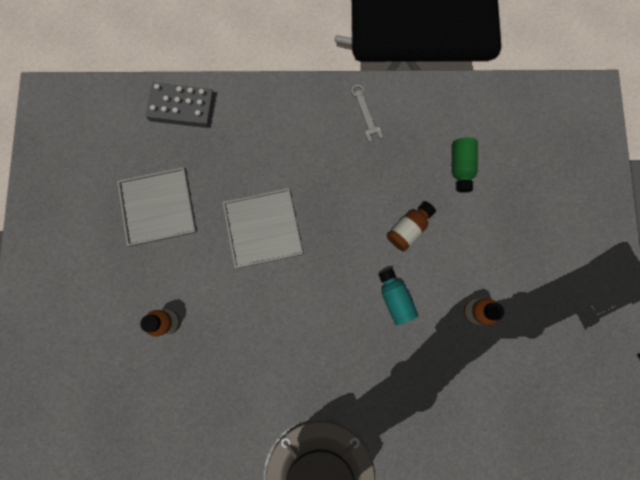

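View pics/scene0.png

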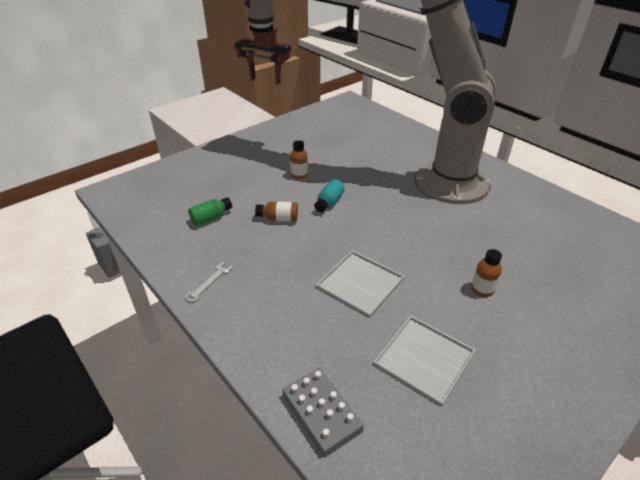

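Top: amber bottle near (412,226), cap toward the upper right (428,209), which is +x/−y. The green and teal bottles are look-alikes. The nearer tray is at (262,228). In the scene view the amber bottle is at (278,211) and the tray at (360,282). Next I'll fit poses in both views.

```bash
cat > fit.py <<'E'
from h import *
from scipy.optimize import minimize
def hullmask(im,P):
    m=np.zeros((480*4,640*4),np.uint8)
    uv=np.array([proj(im,p) for p in P]);h=cv2.convexHull((uv*4+2).astype(np.float32))
    cv2.fillPoly(m,[h.astype(np.int32)],1);return cv2.resize(m.astype(np.float32),(640,480),interpolation=cv2.INTER_AREA)
th=np.linspace(0,2*np.pi,24,endpoint=False)
def cyl(o,z,r,s):
    z=z/np.linalg.norm(z);a=np.cross(z,[0.3,.5,.8]);a/=np.linalg.norm(a);b=np.cross(z,a)
    return [o+z*s+r*(np.cos(t)*a+np.sin(t)*b) for t in th]
def bottle(im,o,z):
    return np.maximum(hullmask(im,cyl(o,z,.028,0)+cyl(o,z,.028,.078)+cyl(o,z,.018,.098)),hullmask(im,cyl(o,z,.018,.095)+cyl(o,z,.018,.12)))
def tray(im,x,y,w):
    c,s=np.cos(w),np.sin(w);return hullmask(im,[(x+.08*(c*i-s*j),y+.08*(s*i+c*j),k) for i in(-1,1) for j in(-1,1) for k in(0,.012)])
def near(thing,n,im,p):
    S=silhouettes(thing,n);u=proj(im,p);return min(S,key=lambda s:np.hypot(*(np.array(s["bbox"][:2])+np.array(s["bbox"][2:])/2-u)))["region"].astype(np.float32)
def fit(data,render,x0,step):
    def cost(x): return sum(1-np.minimum(m:=render(im,x),r).sum()/np.maximum(m,r).sum() for im,r in data)
    x0=np.array(x0);S=np.vstack([x0]+[x0+np.eye(len(x0))[i]*step[i] for i in range(len(x0))])
    r=minimize(cost,x0,method="Nelder-Mead",options=dict(initial_simplex=S,xatol=1e-4,fatol=1e-4));return r.x,r.fun
E
python3 - <<'E'
from fit import *
I={n:get_image(n) for n in("scene","top")}
def get(t,p):return [(I[n],near(t,n,I[n],p)) for n in I]
D=get("fallen_bottle",(.547,-.212,.028));T=get("tray",(.545,.135,.01))
rb=lambda im,x:bottle(im,np.array([x[0],x[1],.028]),np.array([np.cos(x[2]),np.sin(x[2]),0]))
for d in(D,D[:1],D[1:]):
    x,f=min((fit(d,rb,[.547-.06*np.cos(w),-.212-.06*np.sin(w),w],[.02,.02,.3]) for w in np.radians([-60,-20,20])),key=lambda r:r[1]);print("bottle",x[:2].round(4),np.degrees(x[2]).round(1),f.round(3))
for d in(T,T[:1],T[1:]):
    x,f=fit(d,lambda im,x:tray(im,*x),[.545,.135,.15],[.02,.02,.2]);print("tray",x[:2].round(4),np.degrees(x[2]).round(1),f.round(3))
for p in((.3,.35,.06),(.32,-.36,.06)):
    x,f=fit(get("standing_bottle_a",p),lambda im,x:bottle(im,np.array([x[0],x[1],0]),np.array([0,0,1.])),p[:2],[.02,.02]);print("stand",x.round(4),f.round(3))
E
```

```text
bottle [ 0.5059 -0.1709] -44.0 0.1
bottle [ 0.5046 -0.172 ] -43.1 0.054
bottle [ 0.5062 -0.1709] -43.8 0.042
tray [0.5471 0.1344] 12.1 0.053
tray [0.5476 0.1341] 12.2 0.022
tray [0.5468 0.1349] 11.7 0.029
stand [0.3299 0.3481] 0.101
stand [ 0.3525 -0.3531] 0.124
```

Emit:
move_arm([
  [[20, 50, 40, 0, 0, 0, 87.8], [50, 100, 80, 0, 0, 0, 87.8], [80, 150, 100, 0, 0, 0, 87.8], [110, 200, 120, 0, 0, 0, 87.8], [140, 250, 130, 0, 0, 0, 87.8]],
])

```text
t: 1.62
eef_pos: [0.426, -0.3649, 0.3528]
ee_rot: [179.9, -0.1, 25.3]
contact_force: [1.0, -0.0, -1.0]
grip_width: 0.998
```

```bash
python3 -c "
from h import *
o=get_obs();print({k:np.round(o[k],4).tolist() for k in ('t','q','eef_pos','ee_rot')})"
```

```text
{'t': 1.625, 'q': [38.8882, 11.1443, -5.5488, 94.8275, 1.1302, 73.9525, -31.5863], 'eef_pos': [0.426, -0.3649, 0.3528], 'ee_rot': [179.8814, -0.0541, 25.2803]}
```

```bash
cat > kin.py <<'E'
import numpy as np, itertools
from scipy.optimize import least_squares
from scipy.spatial.transform import Rotation as Rot
def fk(q,p,sg,pts=False):
    yaw,h,a,b,L,e1,e2,e3,o7=p
    T=np.eye(4)
    def rz(t):M=np.eye(4);M[:3,:3]=Rot.from_euler("z",t,degrees=True).as_matrix();return M
    def ry(t):M=np.eye(4);M[:3,:3]=Rot.from_euler("y",t,degrees=True).as_matrix();return M
    def tr(x,z):M=np.eye(4);M[0,3]=x;M[2,3]=z;return M
    T=rz(yaw)@rz(sg[0]*q[0])@tr(e1,h)@ry(q[1]);P=[T[:3,3]]
    T=T@rz(sg[1]*q[2])@tr(e2,a)@ry(q[3]);P.append(T[:3,3])
    T=T@tr(-e2,0)@rz(sg[2]*q[4])@tr(0,b)@ry(q[5]);P.append(T[:3,3])
    T=T@tr(e3,0)@rz(sg[3]*q[6]+o7)@tr(0,L);P.append(T[:3,3])
    return (T,P) if pts else T
def err(q,pos,R,p,sg):
    T=fk(q,p,sg);return np.r_[(T[:3,3]-pos)*10,Rot.from_matrix(R.T@T[:3,:3]).as_rotvec()*3]
D=[([58.494,27.375,1.282,89.176,-.657,63.559,-4.761],[.288,-.61,.222],[-179.898,.01,25.313]),
([38.8882,11.1443,-5.5488,94.8275,1.1302,73.9525,-31.5863],[.426,-.3649,.3528],[179.8814,-.0541,25.2803])]
def fitk(D):
    best=None
    for sg in itertools.product((-1,1),repeat=4):
      for o in(0,90,180,270):
        f=lambda x:np.r_[np.concatenate([err(q,np.array(x_),Rot.from_euler("xyz",r,degrees=True).as_matrix(),x,sg) for q,x_,r in D]),(x[1:8]-[.33,.5,.5,.3,0,0,0])*.01]
        r=least_squares(f,[0,.33,.5,.5,.3,0,0,0,o])
        if best is None or r.cost<best[0]:best=(r.cost,r.x,sg)
    return best
E
python3 - <<'E'
from kin import *
c,p,sg=fitk(D);print(c,p.round(4),sg)
for d in D:print(err(d[0],np.array(d[1]),Rot.from_euler("xyz",d[2],degrees=True).as_matrix(),p,sg).round(4))
E
```

```text
1.311733760465803e-06 [-5.50770e+00  2.87100e-01  5.47000e-01  4.66000e-01  3.42300e-01
  8.26000e-02 -8.00000e-04  7.47000e-02  8.44923e+01] (-1, -1, -1, -1)
[-0.     -0.      0.      0.      0.0005  0.    ]
[ 0.      0.     -0.     -0.0002 -0.0006 -0.    ]
```

Emit:
move_arm([
  [[20, 30, 0, 0, 0, -0.18, 87.8], [40, 60, 0, 0, 0, -0.36, 87.8], [60, 80, 0, 0, 0, -0.54, 87.8], [80, 100, 0, 0, 0, -0.72, 87.8], [100, 120, -10, 0, 0, -0.9, 87.8]],
])

```text
t: 2.25
eef_pos: [0.5269, -0.2444, 0.3436]
ee_rot: [179.9, -0.2, -26.6]
contact_force: [0.4, -0.5, 0.4]
grip_width: 1.004
```

```bash
python3 -c "
from h import *
o=get_obs();print([np.round(o[k],4).tolist() for k in ('q','eef_pos','ee_rot')])"
```

```text
[[23.0605, 13.4291, -5.3962, 93.1253, 1.4444, 73.3633, -99.2325], [0.5269, -0.2444, 0.3436], [179.8913, -0.1633, -26.6331]]
```

```bash
cat >> kin.py <<'E'
D.append(([23.0605,13.4291,-5.3962,93.1253,1.4444,73.3633,-99.2325],[.5269,-.2444,.3436],[179.8913,-.1633,-26.6331]))
lo=np.array([-169.35,-19.33,-80.79,13.8,-78.32,9.67,-169.56])+1.5;hi=np.array([169.35,120.38,83.38,139.57,258.32,109.79,169.56])-1.5
d=np.array([np.cos(np.radians(-44)),np.sin(np.radians(-44)),0]);up=np.array([0,0,1.])
def grasp(t,flip,d=d,k=.052,c=np.array([.506,-.171,.028])):
    "lying bottle: tool leaning to cap side by t deg; returns TCP pos,R"
    t=np.radians(t);z=-d*np.sin(t)-up*np.cos(t);y=np.cross(up,d)*(1 if flip else -1)
    R=np.c_[np.cross(y,z),y,z];return c+d*k+z*.019,R
def place(t,flip,az,x,y,k=.052,dz=0):
    t=np.radians(t);e=np.array([np.cos(np.radians(az)),np.sin(np.radians(az)),0])
    z=-up*np.sin(t)+e*np.cos(t);yy=np.cross(up,e)*(1 if flip else -1)
    R=np.c_[np.cross(yy,z),yy,z];return np.array([x,y,.004+k+dz])+z*.019,R
def ik(pos,R,p,sg,seeds):
    out=[]
    for s in seeds:
        s=np.clip(s,lo+.1,hi-.1)
        r=least_squares(lambda q:np.r_[err(q,pos,R,p,sg),(q-s)*2e-5],s,bounds=(lo,hi),x_scale=50.,max_nfev=60)
        out.append((np.abs(err(r.x,pos,R,p,sg)).max(),r.x))
    return out
E
python3 - <<'E'
from kin import *
c,p,sg=fitk(D);print(c,p.round(4),sg);np.save("p.npy",p)
rng=np.random.default_rng(0)
q0=np.array(D[-1][0])
for flip in(0,1):
  for t in(0,20,30,40):
    o=min(ik(*grasp(t,flip),p,sg,[q0,q0+[0,0,0,0,0,0,150],q0+[20,20,-30,0,20,0,0]]),key=lambda r:r[0]);print("pick",flip,t,round(o[0],4),o[1].round(0))
for flip in(0,1):
  for t in(20,30,40):
    for az in range(-150,181,30):
      S=[q0*[0,1,1,1,0,1,0]+[rng.uniform(-60,60),20,rng.uniform(-60,60),10,rng.uniform(-70,250),0,rng.uniform(-120,120)] for _ in range(6)]
      g=[o for o in ik(*place(t,flip,az,.555,.13),p,sg,S) if o[0]<.01]
      if g:
        print("place",flip,t,az,len(g),[list(o[1].round(0).astype(int))+[fk(o[1],p,sg,1)[1][2].round(2).tolist()] for o in g[:2]])
E
```

```text
3.8763596753169904e-05 [-5.49900e+00 -1.29700e-01  5.43400e-01  4.74300e-01 -8.28000e-02
  8.19000e-02 -4.30000e-03  7.58000e-02  8.45011e+01] (-1, -1, -1, -1)
pick 0 0 0.0 [  14.   35.    3.  110.   -3.   35. -115.]
pick 0 20 0.0 [  16.   35.   -3.  115.   -9.   49. -113.]
pick 0 30 0.0 [  17.   34.   -4.  118.  -12.   56. -112.]
pick 0 40 0.0 [  17.   33.   -6.  121.  -16.   64. -111.]
pick 1 0 0.0 [ 19.  35.  -7. 110.   7.  35.  54.]
pick 1 20 0.0 [ 22.  35. -13. 115.  -2.  48.  59.]
pick 1 30 0.0 [ 23.  35. -15. 118.  -7.  55.  61.]
pick 1 40 0.0 [ 24.  34. -18. 120. -11.  63.  61.]
place 0 20 -150 2 [[np.int64(-35), np.int64(26), np.int64(32), np.int64(128), np.int64(22), np.int64(91), np.int64(109), [0.51, 0.07, -0.04]], [np.int64(7), np.int64(27), np.int64(-36), np.int64(129), np.int64(15), np.int64(101), np.int64(76), [0.49, 0.1, -0.05]]]
place 0 20 -120 5 [[np.int64(-40), np.int64(33), np.int64(46), np.int64(120), np.int64(44), np.int64(72), np.int64(128), [0.56, 0.04, -0.03]], [np.int64(-15), np.int64(25), np.int64(6), np.int64(124), np.int64(50), np.int64(87), np.int64(111
[... 17372 characters left out ...]
9), np.int64(168), [0.58, 0.24, -0.0]], [np.int64(-56), np.int64(42), np.int64(52), np.int64(117), np.int64(-70), np.int64(91), np.int64(-115), [0.56, 0.17, -0.06]]]
place 1 40 150 3 [[np.int64(4), np.int64(36), np.int64(-45), np.int64(118), np.int64(-22), np.int64(61), np.int64(-145), [0.54, 0.2, -0.05]], [np.int64(-17), np.int64(29), np.int64(-10), np.int64(121), np.int64(-35), np.int64(70), np.int64(-123), [0.54, 0.18, -0.06]]]
place 1 40 180 3 [[np.int64(-26), np.int64(28), np.int64(9), np.int64(125), np.int64(-12), np.int64(78), np.int64(-98), [0.53, 0.13, -0.07]], [np.int64(-61), np.int64(60), np.int64(82), np.int64(125), np.int64(-25), np.int64(94), np.int64(-40), [0.5, 0.07, -0.04]]]
```

Emit:
move_arm([
  [[0, 0, 0, 0, 0, 0.18, 87.8], [10, 0, -10, 0, 0, 0.36, 87.8], [20, 0, -20, 0, 0, 0.54, 87.8], [30, 0, -30, 0, 0, 0.72, 87.8], [40, 0, -40, 0, 0, 0.9, 87.8]],
])

```text
t: 2.88
eef_pos: [0.5672, -0.2444, 0.3033]
ee_rot: [179.9, -0.2, 25.3]
contact_force: [0.4, 0.9, -0.4]
grip_width: 0.999
```

Emit:
move_arm([
  [[0, 0, 0, 0, 0, 0.18, 87.8], [10, 0, -10, 0, 0, 0.36, 87.8], [15, 0, -20, 0, 0, 0.54, 87.8], [20, 0, -30, 0, 0, 0.72, 87.8], [30, 0, -40, 0, 0, 0.9, 87.8]],
])

```text
t: 3.5
eef_pos: [0.5972, -0.2446, 0.2631]
ee_rot: [179.9, -0.2, 77.2]
contact_force: [0.3, -0.1, 1.2]
grip_width: 0.998
```

```bash
cat > rel.py <<'E'
from kin import *
from station import get_obs
def cur():
    o=get_obs();return np.array(o["q"]),np.array(o["eef_pos"]),Rot.from_euler("xyz",o["ee_rot"],degrees=True).as_matrix()
def rel(pos,R):
    q,p0,R0=cur();rv=Rot.from_matrix(R@R0.T).as_rotvec();print("shift mm",((pos-p0)*1000).round(1),"rotvec",rv.round(3),"deg",np.degrees(np.linalg.norm(rv)).round(1))
E
python3 - <<'E'
from rel import *
q,p,R=cur();print(q.round(4).tolist(),p.round(4).tolist(),Rot.from_matrix(R).as_euler("xyz",degrees=True).round(3).tolist())
for t in(30,38):
  pos,R=grasp(t,1);rel(pos-R[:,2]*.1,R)
E
```

```text
[32.5672, 24.2198, -21.6402, 89.6645, 9.2368, 67.7907, -3.6692] [0.5972, -0.2446, 0.2631] [179.885, -0.156, 77.155]
shift mm [ -24.7    9.3 -165. ] rotvec [0.521 0.157 1.003] deg 65.4
shift mm [ -17.9    2.8 -171.3] rotvec [0.66  0.199 0.989] deg 69.1
```

Emit:
move_arm([
  [[0, 0, -10, 0.09, 0.026, 0.142, 87.8], [0, 0, -20, 0.18, 0.052, 0.284, 87.8], [0, 0, -30, 0.26, 0.077, 0.425, 87.8], [0, 0, -40, 0.35, 0.103, 0.566, 87.8], [0, 0, -50, 0.44, 0.129, 0.708, 87.8]],
])

```text
t: 4.12
eef_pos: [0.5971, -0.2455, 0.213]
ee_rot: [-176.1, -25.7, 117.7]
contact_force: [-0.1, 0.9, -0.7]
grip_width: 0.997
```

```bash
cat > t.py <<'E'
from rel import *
D.append(([32.5672,24.2198,-21.6402,89.6645,9.2368,67.7907,-3.6692],[.5972,-.2446,.2631],[179.885,-.156,77.155]))
q,p_,R=cur();D.append((q,p_,Rot.from_matrix(R).as_euler("xyz",degrees=True)))
c,p,sg=fitk(D);print(c,p.round(4),q.round(1));np.save("p.npy",p)
for t in(30,35,40):
  pos,R=grasp(t,1);rel(pos-R[:,2]*.08,R)
  o=min(ik(pos,R,p,sg,[q,q+[20,20,-30,0,20,0,0]]),key=lambda r:r[0]);print("pick",t,round(o[0],4),o[1].round(0))
rng=np.random.default_rng(0)
for t in(25,30,35,40):
    for az in range(-150,181,30):
      S=[q+[rng.uniform(-60,0),5,rng.uniform(-60,60),10,rng.uniform(-70,250),0,rng.uniform(-120,60)] for _ in range(8)]
      g=[o for o in ik(*place(t,1,az,.555,.13),p,sg,S) if o[0]<.01]
      if g:
        g=min(g,key=lambda o:np.abs(o[1]-q).max())[1];print(t,az,g.astype(int).tolist(),fk(g,p,sg,1)[1][2].round(2).tolist())
E
python3 t.py
```

```text
0.015612136418604185 [-5.716900e+00  2.866000e-01  5.281000e-01  4.378000e-01  3.472000e-01
 -6.700000e-03  1.840000e-02 -2.070000e-02  4.443985e+02] [ 41.   42.4 -31.   73.3   4.   89.4  41.2]
shift mm [ -31.7   17.1 -132.1] rotvec [ 0.097 -0.004  0.287] deg 17.4
pick 30 0.0 [ 53.  63. -57.  88.  33.  81.  36.]
shift mm [ -28.5   14.  -135. ] rotvec [0.166 0.05  0.284] deg 19.0
pick 35 0.0 [ 52.  66. -57.  83.  31.  86.  38.]
shift mm [ -25.5   11.1 -138.2] rotvec [0.235 0.104 0.28 ] deg 21.8
pick 40 0.0 [ 50.  67. -54.  79.  27.  90.  40.]
25 -120 [-53, 68, 34, 72, 7, 97, -54] [0.69, 0.39, 0.21]
25 -90 [-61, 59, 27, 92, 28, 75, -56] [0.54, 0.42, 0.21]
25 -60 [-45, 48, -4, 113, 71, 72, -77] [0.41, 0.38, 0.21]
25 -30 [-3, 63, -54, 134, 117, 108, -76] [0.3, 0.27, 0.21]
25 60 [67, 90, -72, 131, 100, 11, 86] [0.4, -0.13, 0.18]
25 90 [60, 92, -79, 112, 33, 44, 160] [0.53, -0.17, 0.19]
25 120 [-3, 57, 12, 89, -50, 94, -115] [0.69, -0.12, 0.21]
25 150 [-5, 63, 2, 70, -28, 106, -115] [0.8, -0.02, 0.21]
30 -120 [-36, 59, 4, 75, 24, 98, -71] [0.69, 0.37, 0.24]
30 -90 [-39, 52, -3, 94, 46, 83,
[... 837 characters left out ...]
6]
35 150 [-21, 61, 28, 76, -40, 105, -102] [0.78, -0.0, 0.26]
35 180 [-24, 63, 18, 66, -18, 108, -93] [0.81, 0.13, 0.26]
40 -150 [-39, 61, 29, 71, -8, 99, -70] [0.76, 0.26, 0.28]
40 -120 [-41, 54, 14, 81, 16, 86, -65] [0.67, 0.34, 0.28]
40 -90 [-46, 47, 8, 98, 36, 70, -61] [0.54, 0.37, 0.28]
40 -60 [-27, 42, -21, 115, 73, 68, -72] [0.43, 0.33, 0.28]
40 -30 [5, 55, -59, 133, 109, 88, -67] [0.34, 0.24, 0.28]
40 60 [60, 76, -74, 130, 96, 19, 76] [0.43, -0.1, 0.25]
40 90 [56, 80, -78, 114, 40, 42, 148] [0.54, -0.13, 0.26]
40 120 [6, 48, -6, 95, -35, 73, -127] [0.67, -0.08, 0.28]
40 150 [-26, 60, 35, 79, -42, 102, -99] [0.76, 0.01, 0.28]
40 180 [-27, 60, 23, 70, -20, 103, -90] [0.79, 0.13, 0.28]
```

Emit:
move_arm([
  [[0, 0, -20, 0.08, 0.025, 0.14, 87.8], [-10, 5, -50, 0.166, 0.05, 0.284, 87.8], [-20, 10, -80, 0.166, 0.05, 0.284, 87.8], [-28, 14, -110, 0.166, 0.05, 0.284, 87.8], [-28.5, 14, -130, 0.166, 0.05, 0.284, 87.8]],
])

```text
t: 4.75
eef_pos: [0.5678, -0.2315, 0.0815]
ee_rot: [-179.9, -35.1, 136.0]
contact_force: [0.5, 0.5, -0.2]
grip_width: 1.002
```

Run:
```python
from rel import *
from h import get_image,cv2
pos,R=grasp(35,1);rel(pos,R);print(cur()[0].round(1))
a=get_image("scene")["image"][120:300,180:420];b=get_image("top")["image"][120:300,300:540]
cv2.imwrite("pics/pre.png",np.vstack([cv2.resize(x,None,fx=1.66*2.0/2,fy=1.66) if 0 else cv2.resize(x,(400,300)) for x in(a,b)]))
```

```text
shift mm [-32.2  32.  -69. ] rotvec [-0.    -0.002 -0.   ] deg 0.1
[ 41.2  53.8 -32.9  75.    8.7  88.3  56.1]
```

View pics/pre.png

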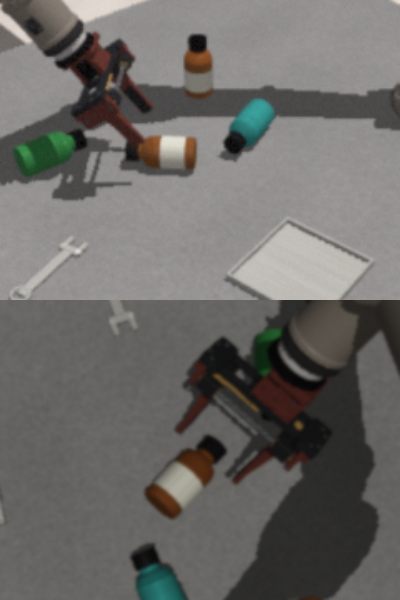

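The picture (crop) shows the open jaws straddling the amber bottle's axis on the cap side, clear of the green one. Descending.

Emit:
move_arm([
  [[-8, 8, -17, 0, 0, 0, 87.8], [-16, 16, -35, 0, 0, 0, 87.8], [-24, 24, -52, 0, 0, 0, 87.8], [-32, 32, -68, 0, 0, 0, 87.8], [-32, 32, -68, 0, 0, 0, 87.8]],
])

```text
t: 5.48
eef_pos: [0.5354, -0.1994, 0.0132]
ee_rot: [-179.9, -35.2, 136.0]
contact_force: [-0.3, -0.4, 0.8]
grip_width: 0.998
```

Emit:
move_arm([
  [[0, 0, 0, 0, 0, 0, 50], [0, 0, 0, 0, 0, 0, 40], [0, 0, 0, 0, 0, 0, 30], [0, 0, 0, 0, 0, 0, 30], [0, 0, 0, 0, 0, 0, 30]],
], newtons=25)

```text
t: 6.1
eef_pos: [0.5357, -0.1998, 0.0135]
ee_rot: [-179.9, -35.2, 135.9]
contact_force: [0.7, -1.2, 2.9]
grip_width: 0.635
```

Run:
```python
from rel import *
pos,R=grasp(35,1);rel(pos,R);o=get_obs();print(o["grip_width"]*87.8,o["contact_force"])
```

```text
shift mm [-0.1  0.2 -1. ] rotvec [-0.001 -0.003 -0.   ] deg 0.2
55.78189664884293 [ 0.7404525  -1.20667743  2.88330398]
```

Emit:
move_arm([
  [[0, 0, 15, 0, 0, 0, 30], [0, 0, 50, 0, 0, 0, 30], [-10, 30, 100, 0, 0, 0, 30], [-20, 60, 150, 0, 0, 0, 30], [-30, 90, 200, 0, 0, 0, 30]],
], newtons=35)

```text
t: 6.72
eef_pos: [0.5051, -0.1086, 0.2156]
ee_rot: [-179.9, -35.1, 136.0]
contact_force: [1.1, -1.2, -1.2]
grip_width: 0.634
```

Run:
```python
from rel import *
o=get_obs();print(o["grip_width"]*87.8,o["contact_force"],np.round(o["q"],1))
# place directions: azimuth -90, intermediate: tip by angle f about jaw axis, then yaw
for az in(-44,-75,-90):
  pos,R=place(35,1,az,.55,.135);print(az);rel(pos+[0,0,.2],R)
```

```text
55.63668486538104 [ 1.07634504 -1.18861392 -1.21145466] [ 41.3  37.6 -39.1  88.5   0.4  88.6  48.6]
-44
shift mm [ 56.1 232.8  29.5] rotvec [-1.092e+00 -1.133e+00  1.000e-03] deg 90.1
-75
shift mm [ 48.9 228.5  29.5] rotvec [-1.368 -0.808 -0.423] deg 94.2
-90
shift mm [ 44.9 228.   29.5] rotvec [-1.48  -0.63  -0.626] deg 98.9
```

Emit:
move_arm([
  [[5, 20, 10, -0.148, -0.063, -0.063, 30], [10, 45, 20, -0.296, -0.126, -0.126, 30], [15, 70, 30, -0.444, -0.189, -0.189, 30], [20, 95, 30, -0.592, -0.252, -0.252, 30], [25, 120, 30, -0.74, -0.315, -0.315, 30]],
])

```text
t: 7.35
eef_pos: [0.5298, 0.0124, 0.2473]
ee_rot: [-170.4, 10.2, 114.4]
contact_force: [-0.5, 0.8, -2.7]
grip_width: 0.633
```

Run:
```python
from rel import *
print(cur()[0].round(1))
for az in(-75,-90):
  pos,R=place(35,1,az,.55,.135);print(az);rel(pos+[0,0,.2],R)
```

```text
[ 12.2  19.5 -34.3 101.8  22.4  72.8  -6.7]
-75
shift mm [ 24.2 107.6  -2.1] rotvec [-0.686 -0.4   -0.063] deg 45.6
-90
shift mm [ 20.2 107.1  -2.1] rotvec [-0.735 -0.308 -0.31 ] deg 49.0
```

Emit:
move_arm([
  [[5, 20, 0, -0.147, -0.062, -0.062, 30], [10, 45, 0, -0.294, -0.123, -0.124, 30], [15, 70, 0, -0.441, -0.185, -0.186, 30], [20, 90, 0, -0.588, -0.246, -0.248, 30], [20, 107, -2, -0.735, -0.308, -0.31, 30]],
])

```text
t: 7.98
eef_pos: [0.5496, 0.1214, 0.246]
ee_rot: [179.7, 55.1, 89.7]
contact_force: [1.1, -0.3, -2.6]
grip_width: 0.631
```

Run:
```python
from rel import *
from fit import *
print(cur()[0].round(1))
pos,R=place(35,1,-90,.55,.135);rel(pos,R)
q,p0,Rc=cur();g=p0-Rc[:,2]*.019
for n in("scene","top"):
    im=get_image(n);i=im["image"].copy();zb=Rc@(R.T@up)
    cs,_=cv2.findContours((bottle(im,g-zb*.052,zb)>.5).astype(np.uint8),0,2);cv2.drawContours(i,cs,-1,(0,255,0),1)
    u=proj(im,g+[0,0,-.05]).astype(int);x,y=max(u[0]-120,0),max(u[1]-110,0);c=i[y:y+200,x:x+240];print(n,x,y)
    cv2.imwrite(f"pics/h_{n}.png",cv2.resize(c,(480,400)))
cv2.imwrite("pics/hold.png",np.hstack([cv2.resize(cv2.imread(f"pics/h_{n}.png"),(400,333)) for n in("scene","top")]))
```

```text
[-24.1  36.7 -24.7  93.   46.8 102.2 -61.8]
shift mm [   0.4   -2.  -200.9] rotvec [0.003 0.003 0.   ] deg 0.2
scene 244 109
top 128 97
```

View pics/hold.png

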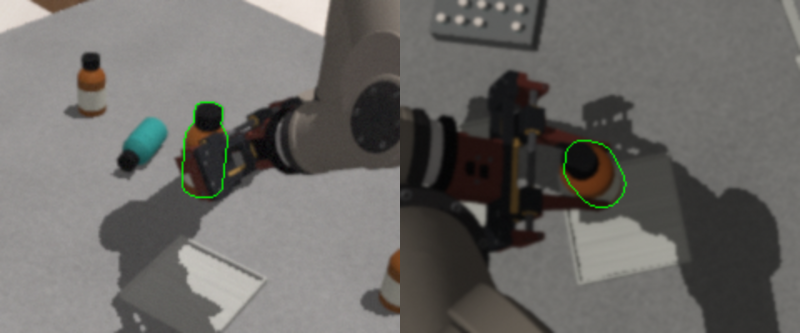

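Emit:
move_arm([
  [[0, -1, -35, 0, 0, 0, 30], [0, -2, -75, 0, 0, 0, 30], [0, -2, -115, 0, 0, 0, 30], [0, -2, -150, 0, 0, 0, 30], [0, -2, -180, 0, 0, 0, 30]],
])

```text
t: 8.7
eef_pos: [0.5477, 0.1223, 0.061]
ee_rot: [-179.3, 54.9, 90.9]
contact_force: [-0.1, -0.7, -2.6]
grip_width: 0.63
```

Run:
```python
from rel import *
from fit import *
print(cur()[0].round(1))
pos,R=place(35,1,-90,.55,.135);rel(pos,R)
q,p0,Rc=cur();g=p0-Rc[:,2]*.019;zb=Rc@(R.T@up);print(zb.round(3))
for n in("scene","top"):
    im=get_image(n);i=im["image"].copy()
    cs,_=cv2.findContours((bottle(im,g-zb*.052,zb)>.5).astype(np.uint8),0,2);cv2.drawContours(i,cs,-1,(0,255,0),1)
    u=proj(im,g).astype(int);c=i[u[1]-75:u[1]+75,u[0]-90:u[0]+90]
    cv2.imwrite(f"pics/l_{n}.png",cv2.resize(c,(400,333)))
cv2.imwrite("pics/low.png",np.hstack([cv2.imread(f"pics/l_{n}.png") for n in("scene","top")]))
```

```text
[-25.4  50.9 -22.9  95.8  50.3  91.  -72.9]
shift mm [  2.3  -2.8 -15.9] rotvec [-0.001 -0.007 -0.006] deg 0.5
[ 0.007 -0.001  1.   ]
```

View pics/low.png

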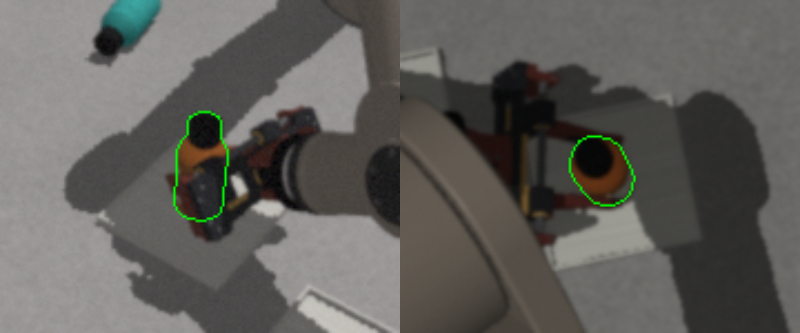

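The outline matches the bottle upright inside the tray in both views. Lowering slowly.

Emit:
move_arm([
  [[0, 0, -3, -0.001, -0.007, -0.006, 30], [1, -1, -6, -0.001, -0.007, -0.006, 30], [2, -2, -9, -0.001, -0.007, -0.006, 30], [2, -2, -12, -0.001, -0.007, -0.006, 30], [2, -2, -12, -0.001, -0.007, -0.006, 30]],
])

```text
t: 9.43
eef_pos: [0.5484, 0.1194, 0.0476]
ee_rot: [-179.6, 55.2, 90.3]
contact_force: [-0.7, 1.4, -1.8]
grip_width: 0.631
```

Run:
```python
from rel import *
pos,R=place(35,1,-90,.55,.135);rel(pos,R);print(np.round(get_obs()["contact_force"],1))
```

```text
shift mm [ 1.6  0.  -2.5] rotvec [ 0.003 -0.004 -0.   ] deg 0.3
[-0.7  1.4 -1.8]
```

Emit:
move_arm([
  [[0, 0, -0.5, 0.003, -0.004, 0, 30], [0, 0, -1, 0.003, -0.004, 0, 30], [0, 0, -1.5, 0.003, -0.004, 0, 30], [0, 0, -2, 0.003, -0.004, 0, 30], [0, 0, -2, 0.003, -0.004, 0, 30]],
])

```text
t: 10.05
eef_pos: [0.5484, 0.1194, 0.0456]
ee_rot: [180.0, 55.0, 90.0]
contact_force: [-0.2, 0.5, -2.3]
grip_width: 0.635
```

Emit:
move_arm([
  [[0, 0, -0.5, 0, 0, 0, 30], [0, 0, -1, 0, 0, 0, 30], [0, 0, -1.5, 0, 0, 0, 30], [0, 0, -1.5, 0, 0, 0, 30], [0, 0, -1.5, 0, 0, 0, 30]],
])

```text
t: 10.68
eef_pos: [0.5484, 0.1193, 0.0443]
ee_rot: [180.0, 55.0, 90.0]
contact_force: [0.2, -0.4, 0.5]
grip_width: 0.634
```

Emit:
move_arm([
  [[0, 0, -0.4, 0, 0, 0, 30], [0, 0, -0.7, 0, 0, 0, 30], [0, 0, -0.7, 0, 0, 0, 30], [0, 0, -0.7, 0, 0, 0, 30], [0, 0, -0.7, 0, 0, 0, 30]],
])

```text
t: 11.3
eef_pos: [0.5484, 0.1193, 0.0443]
ee_rot: [179.9, 55.1, 90.0]
contact_force: [-2.4, 0.2, 6.1]
grip_width: 0.632
```

Emit:
move_arm([
  [[0, 0, 0, 0, 0, 0, 60], [0, 0, 0, 0, 0, 0, 70], [0, 0, 0, 0, 0, 0, 80], [0, 0, 0, 0, 0, 0, 87.8], [0, 0, 0, 0, 0, 0, 87.8]],
])

```text
t: 11.92
eef_pos: [0.5484, 0.1192, 0.0442]
ee_rot: [180.0, 55.0, 90.0]
contact_force: [-0.8, -0.6, -0.5]
grip_width: 0.996
```

Run:
```python
from rel import *
from h import *
print(cur()[0].round(1))
c=[]
for n in("scene","top"):
    im=get_image(n);u=proj(im,(.55,.135,.06)).astype(int);c.append(cv2.resize(im["image"][u[1]-75:u[1]+75,u[0]-90:u[0]+90],(400,333)))
cv2.imwrite("pics/rel.png",np.hstack(c))
```

```text
[-25.5  52.3 -22.5  95.7  50.8  90.  -74.2]
```

View pics/rel.png

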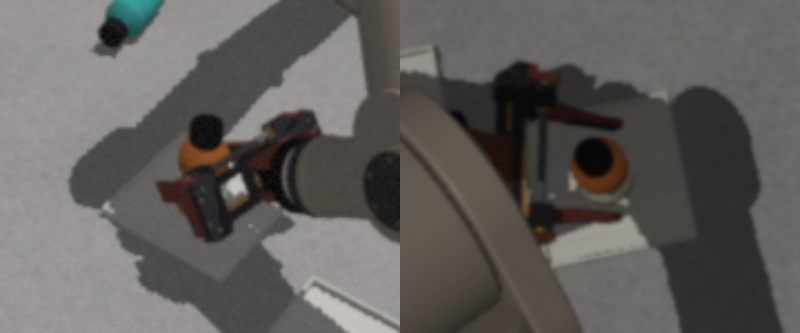

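The bottle stands on its own, with the open jaws clear on both sides (top crop, bottle at about (600,165)). Retreating along the tool axis.

Emit:
move_arm([
  [[0, 16, 11, 0, 0, 0, 87.8], [0, 33, 23, 0, 0, 0, 87.8], [0, 57, 40, 0, 0, 0, 87.8], [0, 82, 57, 0, 0, 0, 87.8], [0, 98, 75, 0, 0, 0, 87.8]],
])

```text
t: 12.65
eef_pos: [0.548, 0.2201, 0.1205]
ee_rot: [179.9, 54.9, 90.1]
contact_force: [-0.0, -0.1, 0.2]
grip_width: 0.998
```

Emit:
move_arm([
  [[0, 10, 30, 0, 0, 0, 87.8], [0, 15, 60, 0, 0, 0, 87.8], [0, 20, 90, 0, 0, 0, 87.8], [0, 20, 120, 0, 0, 0, 87.8], [0, 20, 120, 0, 0, 0, 87.8]],
])

```text
t: 13.28
eef_pos: [0.5486, 0.2408, 0.2438]
ee_rot: [179.5, 54.8, 89.7]
contact_force: [-0.2, 0.2, -0.1]
grip_width: 1.002
```

Run:
```python
from fit import *
I={n:get_image(n) for n in("scene","top")}
c=[cv2.resize(I[n]["image"],(400,300)) for n in I];cv2.imwrite("pics/end.png",np.hstack(c))
up=np.array([0,0,1.])
for t,p,z in(("fallen_bottle",(.55,.135,.06),.004),("standing_bottle_a",(.33,.348,.06),0),("standing_bottle_a",(.3525,-.353,.06),0)):
  for n in I:
    try:
        x,f=fit([(I[n],near(t,n,I[n],p))],lambda im,x:bottle(im,np.array([x[0],x[1],z]),up),p[:2],[.02,.02]);print(t,n,x.round(4),round(f,3))
    except Exception as e:print(t,n,e)
```

```text
fallen_bottle scene [0.5481 0.134 ] 0.043
fallen_bottle top [0.5483 0.1359] 0.045
standing_bottle_a scene [0.3294 0.3465] 0.057
standing_bottle_a top [0.3447 0.3114] 0.752
standing_bottle_a scene [ 0.3521 -0.3539] 0.075
standing_bottle_a top [ 0.3519 -0.3531] 0.06
```

View pics/end.png

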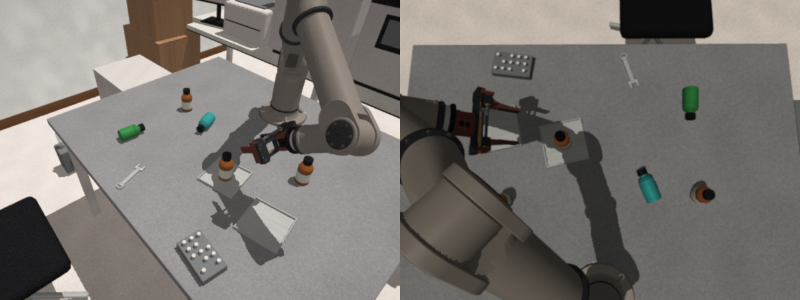

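The bottle stands upright in the tray, the other two bottles are where they were, and the arm touches nothing.

```bash
python3 -c "
from station import *
print(close_job())"
```

```text
the job is handed in; nothing more can be done
None
```

The fallen amber bottle now stands upright, cap up, near the centre of the tray nearest the robot. I handed the job in at about 13.5 s of the 40 s allowed.

I gripped the bottle around its body with the tool leaning toward the cap. I then lifted it, turned it upright and lowered it slowly until it touched the floor (about 6 N at the last reading), before opening the jaws and backing away.

**Last checks**
- **Placed bottle:** both cameras put it upright at about (0.548, 0.135) m, with the tray centre at (0.547, 0.134) m.
- **Standing bottles:** both are within about 2 mm of where they started.
- **Robot:** the gripper is clear, with no contact force beyond noise.

**Check that disagreed:** the top-view fit of standing bottle A failed because the arm hid most of it. Its position is confirmed only by the scene camera.

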